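Unload a fixed-angle centrifuge rotor

TASK

The run is over and one place of the rotor still has to be unloaded. Draw the capped bottle out of its sleeve first, leaving the sleeve seated in the rotor, and stand it upright on the steel tray; then lift the empty sleeve out of the rotor and stand it upright on the tray too. Do not tip the bottle over, set both parts down gently, and leave the other things on the bench and tray where they are.

Things in the scene. Friction and masses are not known exactly. Their poses are not given: they have to be found in the camera images.
- rotor: Aluminium fixed-angle rotor, firm on a black stand (it neither moves nor turns), 248 mm wide, 111 mm high in all. Its top is a bowl of four flat sloping lands 90 degrees apart, each with a round bore; only the bore on its +x side (the side away from the robot, give or take 0.7 rad of yaw) is loaded. Origin: on its axis at bench height; z up. A low hub and stud in the middle reach z = 81 mm.
- seat (a point): Centre of the floor of the loaded bore, at (90, 0, 38) mm in the rotor's frame, axes as the rotor's.
- mouth (a point): Centre of the loaded bore's mouth, at (60, 0, 90) mm in the rotor's frame, axes as the rotor's. The bore is 53 mm wide, 60 mm deep and leans 30 degrees from vertical, top towards the rotor's axis: straight out is (-0.5, 0, 0.866). The land around is flat and square to the bore for 35 mm outward and 55 mm to either side (along y).
- sleeve: Grey plastic sleeve (bore adapter), loose on the floor of the loaded bore, 98 mm long, 0.14 to 0.24 kg. 48 mm wide over the lower 64 mm, 54 mm wide (collar) over the top 34 mm; the collar stands from 4 to 38 mm out of the rotor's land. Inside 40 mm wide, floor 6 mm thick. Origin: centre of its underside; z runs up its axis to the open mouth.
- bottle: Cream plastic flat-bottomed bottle with white ribbed screw cap, loose in the sleeve, standing on the sleeve's floor, 0.10 to 0.17 kg. 128 mm long; body 36 mm wide up to 96 mm, neck 29 mm, cap 39 mm wide from 104 to 128 mm; the top 36 mm stands out of the sleeve. Origin: centre of its underside; z runs up its axis to the cap.
- tray: Shallow stainless steel tray, fixed to the bench, 300 mm (x) by 220 mm (y), rim 17 mm high, floor 4 mm above the bench. Origin: centre of its underside; z up. The other bottle and sleeve stand near its +x end (about x = 105, y = 50 and x = 100, y = -50 mm, give or take 10 mm); its -x half is free.
- spare_bottle: The bottle that is already out: the same kind as bottle, standing on the tray; to be left alone. Origin: centre of its underside.
- spare_sleeve: The sleeve that is already out: the same kind as sleeve, standing upright on the tray; to be left alone. Origin: centre of its underside.
- rotor_lid: The rotor's lid, an aluminium disc 176 mm wide with a black knob, 46 mm high, lying on the bench beyond the rotor; to be left alone. Origin: centre of its underside.
- wash_bottle: Plastic wash bottle with a bent spout, 72 mm wide, 199 mm high, at the left of the bench; to be left alone. Origin: centre of its underside.
- beaker: Glass beaker, 70 mm wide, 95 mm high, on the bench between the robot and the rotor and tray; to be left alone. Origin: centre of its underside.
- reagent_jar: Amber glass jar with a black cap, 68 mm wide, 110 mm high, at the right of the bench; to be left alone. Origin: centre of its underside.
- spatula: Flat steel laboratory spatula, 195 mm long, 4 mm thick, lying on the bench beyond the amber jar at the right; to be left alone. Origin: at its middle, underside.
- burner: Small gas burner on a round foot 84 mm wide, 132 mm high, beyond the wash bottle at the left; to be left alone. Origin: centre of its underside.
Mind the look-alikes: they are no part of the job. What is shaped like the sleeve but blue is not meant.

How it is judged:
By the outcome, as a careful person would: the job done as asked, in the order asked, and still so for the second after the job is handed in, with the robot touching nothing.
It also fails if it takes over 58 s, if anything falls off the work surface, if the arm or the gripper's body presses on something with over 40 N, if the wrist force passes 120 N, or if a joint passes its speed limit or range.

ROBOT

A 6-joint arm with a two-finger parallel gripper is mounted at the origin on the work surface. World frame = base frame: x ahead of the robot, y to its left, z up, the work surface at z = 0. Lengths are in m, angles in degrees, forces in N, time in s.
With the tool pointing down it reaches from about 0.375 to 0.975 m from the base axis. Payload 3.8 kg.
Tool frame: the origin (TCP) lies midway between the tips of the shut fingers; the grasp point (between the pads) lies 19 mm behind it; z points along the fingers, y is the direction in which the jaws open and shut (so a half turn about z gives the same grasp; the last joint's range is limited). The gripper opens to 88 mm and grips with 3 to 60 N. Pads are 18 mm wide; open, the fingers measure 123 mm over their backs; the gripper's body (75 mm by 187 mm) begins 45 mm behind the grasp point.
Start: joints at [74.032, 15.12, 91.902, -0, 72.978, -2.114], TCP at [0.162, 0.655, 0.239] pointing down, gripper open.
Joint ranges: [-150.88, 150.88], [-54.13, 125.18], [17.81, 147.31], [-75.09, 255.09], [0, 152.58], [-146.25, 146.25]. Speed limits (degrees/s): [147.25, 147.25, 180, 180, 180, 180].

INTERFACE

Orientations are given as a 3x3 rotation matrix whose columns are the frame's x, y, z axes.
In Python, from workcell import arm gives the robot as it stands.
- The arm moves only by the tool move_arm, never from a script. Its argument "commands" is a list that holds one entry, the list of rows, each a list of 7 numbers: the shift along the tool's x, y, z normalised to -1 to 1, where 1 is 0.25 m, then the turn, a rotation vector about the tool's x, y, z normalised to -1 to 1, where 1 is 180 degrees, then the opening, from 0 (shut) to 1 (fully open). In form: [[[tx, ty, tz, wx, wy, wz, grip], ...]]. A call has 1 to 20 rows; each row is the pose to reach, as a shift and turn from the pose commanded when the call began, along the tool's axes at that moment, turning the shorter way round; what a row does not reach only later rows make up. A row lasts 1/10 s, in which the tool goes at most 50 mm and 8.59 degrees, less where a joint would pass 70% of its speed; a pose out of reach is approached as far as the arm can. A call with a number of a shift or a turn outside -1 to 1 is refused whole. A call with a gripper value outside its range is refused whole. The fingers move at their own pace and stop on an object; "force" is the grip in N (left out, the last holds). Time passes only in rows, so rows that repeat a pose let the fingers close. It gives the time, the measured TCP pose, the force and the opening at its end, in the units of the state.
- arm.read_state(): the state, without advancing time (a new reading comes with each control period).
- arm.camera(name): name is "side" or "top" or "wrist"; returns (picture, depth): 420x560x3 uint8, blue, green, red; 420x560 float32, m along the optical axis (not along the pixel's ray), 0 where there is no reading.
- arm.camera_model(name): a dict with "camera_matrix" (3x3 intrinsics, pixels), "camera_from_world" (4x4, takes a point from world to camera coordinates); the wrist camera has in their place "hand_eye" (4x4, takes a point from camera to tool coordinates, whose origin is the TCP and whose axes are the flange's). Camera axes: x right, y down, z forward; pixel columns grow to the right and rows downward; lengths in m; the calibration is good to about 2 mm. A picture is of the moment at which its call begins: read the wrist's pose just before it. camera_model takes no time and is no camera call.
- arm.close_job(): hands the job in, once; it reports no verdict.
The state is a dict: "clock": time; "joint_pos": joint angles; "joint_velocities": joint speeds; "effort": joint torques, N m; "position": TCP position; "orientation": TCP orientation; "ft_force": force on the tool from outside, world axes, zero at the start; "ft_torque": the same for the moment, N m; "gripper_width": opening from 0.0 (shut) to 1.0 (fully open).
Only numpy, scipy, OpenCV 4.12 (cv2) and the standard library are available. Lean on these libraries where they do the work, as an engineer would, in place of code of your own. Each camera call takes 0.05 s, during which the arm holds its last target.

## Working session

There is one attempt and no reset: what is moved stays moved. The work goes in short steps, Python scripts to look and compute and a tool call to move; the robot and the scene stay as the last step left them, time stands still between calls to the robot, and variables do not carry over. Pictures are saved under pics/ and viewed, and the job is handed in when it is done.

Besides the shell and the picture viewer there is one more tool, called after ">>>" as name(argument=value, ...) on one line, values as JSON. move_arm: Moves the arm, as the interface text tells. Scaled input: -1 to 1 covers 0.25 m each way for a shift and 180 degrees each way for a turn. Its arguments: {"type":"object","properties":{"commands":{"type":"array","items":{"type":"array","items":{"type":"array","items":{"type":"number","minimum":-1,"maximum":1}}}},"force":{"type":"number"}},"required":["commands"]}

```bash
ls; mkdir -p pics
python3 - <<'E'
from workcell import arm
import cv2,numpy as np
s=arm.read_state();print({k:np.round(v,3).tolist() for k,v in s.items()})
for n in ["side","top"]:
    im,d=arm.camera(n);cv2.imwrite(f"pics/{n}0.png",im);np.save(f"{n}0.npy",d)
    m=arm.camera_model(n);print(n,m)
print(arm.camera_model("wrist"))
E
```

```text
pics
{'clock': 0.0, 'joint_pos': [74.03, 15.168, 91.979, -0.003, 72.975, -2.115], 'joint_velocities': [0.004, -0.018, -0.02, 0.016, -0.028, -0.035], 'effort': [0.0, -50.208, -35.689, 0.073, 0.029, -0.0], 'position': [0.161, 0.655, 0.237], 'orientation': [[-0.971, 0.239, -0.001], [0.239, 0.971, -0.002], [0.0, -0.002, -1.0]], 'ft_force': [-1.027, -0.034, 0.592], 'ft_torque': [0.036, -0.005, -0.043], 'gripper_width': 1.002}
side {'camera_matrix': array([[519.3297367 ,   0.        , 276.33671982],
       [  0.        , 519.3297367 , 203.25329749],
       [  0.        ,   0.        ,   1.        ]]), 'camera_from_world': array([[ 0.95906272, -0.28297969,  0.01100912, -0.50649296],
       [-0.17887719, -0.6354649 , -0.75112403,  0.1789711 ],
       [ 0.21954876,  0.71840577, -0.66006931,  1.29186529],
       [ 0.        ,  0.        ,  0.        ,  1.        ]])}
top {'camera_matrix': array([[386.76456872,   0.        , 277.19664915],
       [  0.        , 386.76456872, 207.55930542],
       [  0.        ,   0.        ,   1.        ]]), 'camera_from_world': array([[ 2.57885716e-02, -9.99561140e-01, -1.45766064e-02,
        -3.16931063e-04],
       [-9.80442118e-01, -2.24439794e-02, -1.95523708e-01,
         5.45198211e-01],
       [ 1.95110744e-01,  1.93337960e-02, -9.80590639e-01,
         1.20804868e+00],
       [ 0.00000000e+00,  0.00000000e+00,  0.00000000e+00,
         1.00000000e+00]])}
{'camera_matrix': array([[366.88597989,   0.        , 275.13760867],
       [  0.        , 366.88597989, 203.50716876],
       [  0.        ,   0.        ,   1.        ]]), 'hand_eye': array([[ 6.58787633e-05, -9.47290286e-01, -3.20376513e-01,
         8.28763227e-02],
       [ 9.99999996e-01,  8.37517787e-05, -4.20083333e-05,
         1.27068213e-03],
       [ 6.66261889e-05, -3.20376509e-01,  9.47290287e-01,
        -1.46974380e-01],
       [ 0.00000000e+00,  0.00000000e+00,  0.00000000e+00,
         1.00000000e+00]])}
```

View pics/side0.png

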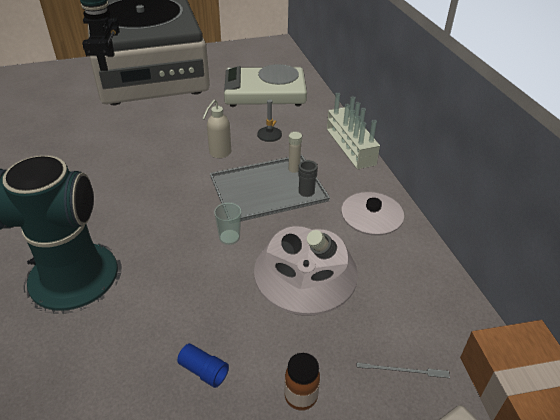

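View pics/top0.png

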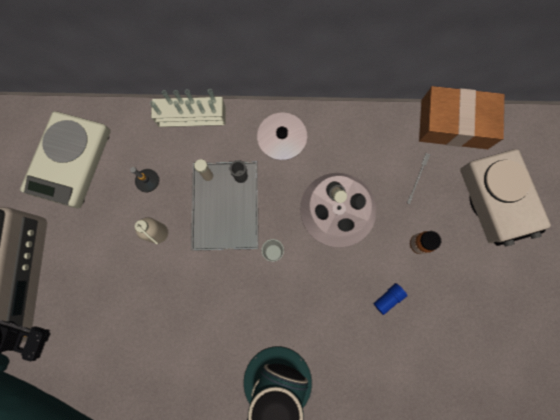

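The side view shows the rotor at (305,265), with the capped bottle's white cap at (318,240) in its far bore. The tray is at (268,187), with the spare bottle at (295,150) and the dark grey spare sleeve at (308,178) standing on it. The blue decoy lies at (203,365). In the top view the rotor stud is at about (339,208), the cap at (341,197) and the tray around (226,206).

```bash
cat > h.py <<'E'
import numpy as np,cv2
from workcell import arm
def cloud(d,m,T=None):
    K=m["camera_matrix"];v,u=np.mgrid[:d.shape[0],:d.shape[1]]
    P=np.stack([(u-K[0,2])/K[0,0]*d,(v-K[1,2])/K[1,1]*d,d],-1)
    if T is None: T=np.linalg.inv(m["camera_from_world"])
    Q=P@T[:3,:3].T+T[:3,3]; Q[d<=0]=np.nan; return Q
def proj(p,m):
    c=m["camera_from_world"]; q=np.atleast_2d(p)@c[:3,:3].T+c[:3,3]; q=q@m["camera_matrix"].T; return q[:,:2]/q[:,2:]
E
python3 - <<'E'
from h import *
for n,b in [("top",(290,160,390,260)),("side",(240,210,370,310))]:
    im=cv2.imread(f"pics/{n}0.png");x0,y0,x1,y1=b
    cv2.imwrite(f"pics/{n}_crop.png",cv2.resize(im[y0:y1,x0:x1],None,fx=5,fy=5,interpolation=cv2.INTER_CUBIC))
m=arm.camera_model("top");Q=cloud(np.load("top0.npy"),m)
for p in [(338,208),(341,196),(336,186),(203,163),(239,164),(226,206),(274,247)]: print(p,np.round(Q[p[1],p[0]],3))
ms=arm.camera_model("side");S=cloud(np.load("side0.npy"),ms)
for p in [(306,263),(318,240),(295,136),(308,165),(268,187)]: print(p,np.round(S[p[1],p[0]],3))
# rotor outline: circle from points near base
for nm,C in (("top",Q),("side",S)):
    P=C.reshape(-1,3);P=P[~np.isnan(P[:,0])]
    c=Q[208,338][:2]
    r=np.hypot(*(P[:,:2]-c).T); k=(r<.16)&(P[:,2]>.008)&(P[:,2]<.15)
    P=P[k]; print(nm,len(P),P.min(0),P.max(0))
    for lo,hi in((.01,.03),(.03,.05),(.05,.07),(.07,.09),(.09,.105),(.105,.115),(.13,.14)):
        q=P[(P[:,2]>lo)&(P[:,2]<hi)]
        if len(q)>10:
            A=np.c_[2*q[:,:2],np.ones(len(q))];x=np.linalg.lstsq(A,(q[:,:2]**2).sum(1),rcond=None)[0];print(lo,len(q),x[:2],np.sqrt(x[2]+x[0]**2+x[1]**2))
E
```

```text
(338, 208) [ 0.543 -0.182  0.078]
(341, 196) [ 0.565 -0.18   0.153]
(336, 186) [ 0.6   -0.168  0.136]
(203, 163) [0.667 0.248 0.13 ]
(239, 164) [0.683 0.142 0.077]
(226, 206) [0.557 0.188 0.003]
(274, 247) [0.421 0.021 0.004]
(306, 263) [ 0.545 -0.187  0.079]
(318, 240) [ 0.57  -0.188  0.15 ]
(295, 136) [0.658 0.252 0.132]
(308, 165) [0.669 0.158 0.091]
(268, 187) [0.559 0.192 0.007]
top 4361 [ 0.40398928 -0.30982867  0.00878593] [ 0.667325  -0.0614637  0.1497886]
0.01 67 [ 0.54817949 -0.18828142] 0.07045901538994959
0.03 304 [ 0.54183997 -0.18088828] 0.08933595273146759
0.05 894 [ 0.53765365 -0.17816305] 0.09399778317705858
0.07 1434 [ 0.53848089 -0.1790689 ] 0.07854929164831932
0.09 1168 [ 0.54398309 -0.18394354] 0.0891491035340333
0.105 302 [ 0.54356405 -0.18603328] 0.09036448135735255
0.13 39 [ 0.58474097 -0.17180588] 0.01949310667098271
side 7028 [ 0.42199697 -0.31014945  0.01847903] [ 0.66890281 -0.07120111  0.14996154]
0.01 15 [ 0.54674187 -0.20032105] 0.09818707466558166
0.03 464 [ 0.53990213 -0.19937453] 0.1097107065395578
0.05 1685 [ 0.53236815 -0.21382077] 0.08729097694784398
0.07 2337 [ 0.53405455 -0.21044133] 0.07657663472431707
0.09 1727 [ 0.54216119 -0.19030193] 0.0882645324749331
0.105 498 [ 0.54033696 -0.18662631] 0.08631650831815696
0.13 66 [ 0.57746627 -0.17129851] 0.025041112700658813
```

View pics/top_crop.png

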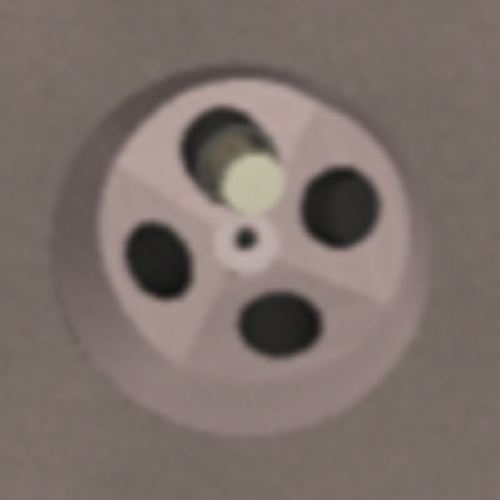

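View pics/side_crop.png

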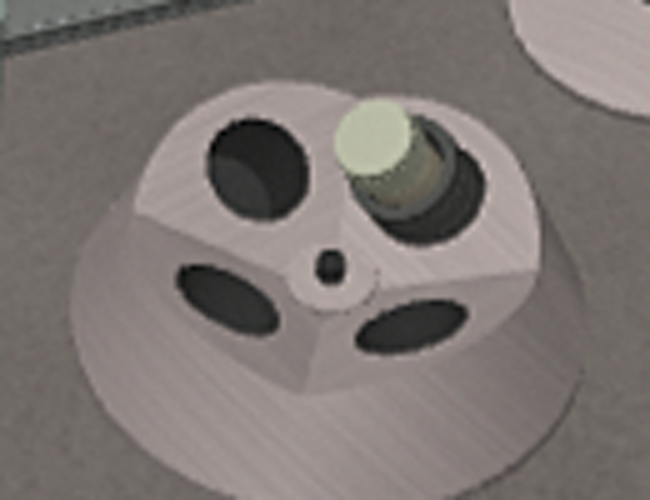

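```bash
cat > fit.py <<'E'
from h import *
from scipy.optimize import least_squares
def model(p,P):
    cx,cy,a,dz=p;x=P[:,0]-cx;y=P[:,1]-cy
    s=np.max([x*np.cos(a+k*np.pi/2)+y*np.sin(a+k*np.pi/2) for k in range(4)],0)
    return .09+(s-.06)*np.tan(np.pi/6)+dz
def fit(clouds,p0=(.543,-.184,.2,0)):
    P=np.concatenate([c.reshape(-1,3) for c in clouds]);P=P[~np.isnan(P[:,0])]
    p=np.array(p0)
    best=None
    for a0 in np.arange(-.7,.71,.2):
        p=np.array([p0[0],p0[1],a0,0])
        for it in range(4):
            r=np.hypot(P[:,0]-p[0],P[:,1]-p[1]);k=(r>.03)&(r<.08)&(abs(P[:,2]-model(p,P))<.03)
            f=least_squares(lambda q:(P[k,2]-model(q,P[k])),p,loss='soft_l1',f_scale=.002);p=f.x
        inl=(abs(P[:,2]-model(p,P))[(np.hypot(P[:,0]-p[0],P[:,1]-p[1])<.08)]<.003).sum()
        if best is None or inl>best[0]: best=(inl,p)
    return best
E
python3 - <<'E'
from fit import *
Q=cloud(np.load("top0.npy"),arm.camera_model("top"));S=cloud(np.load("side0.npy"),arm.camera_model("side"))
for c in ([Q],[S],[Q,S]): print(fit(c))
m=arm.camera_model("top")
im=cv2.imread("pics/top0.png")
# tray: bounds
for nm,C in (("top",Q),("side",S)):
    # cap: bright top
    P=C.reshape(-1,3);P=P[~np.isnan(P[:,0])]
    k=(np.hypot(P[:,0]-.565,P[:,1]+.18)<.03)&(P[:,2]>.135);print(nm,'cap',k.sum(),P[k].mean(0),np.median(P[k],0))
    for c,lo in (((.66,.25),.11),((.67,.15),.085)):
        k=(np.hypot(P[:,0]-c[0],P[:,1]-c[1])<.04)&(P[:,2]>lo);print(k.sum(),P[k].min(0),P[k].max(0))
    k=(abs(P[:,0]-.557)<.2)&(abs(P[:,1]-.19)<.15)&(P[:,2]>.011)&(P[:,2]<.02);
    r=cv2.minAreaRect((P[k][:,:2]*1000).astype(np.float32));print('tray',r)
E
```

```text
(np.int64(780), array([ 0.54412568, -0.18554343,  0.30696486, -0.00091369]))
(np.int64(1142), array([ 0.54333013, -0.18556782,  0.31347196, -0.00115123]))
(np.int64(1914), array([ 0.5437513 , -0.18550691,  0.30949638, -0.00107503]))
top cap 157 [ 0.56736699 -0.17629802  0.15078713] [ 0.5670247  -0.17658928  0.1512417 ]
141 [0.64159133 0.23599591 0.11158482] [0.67997922 0.27390692 0.13795286]
141 [0.63588354 0.11559085 0.08560006] [0.68999998 0.16733996 0.10615163]
tray ((571.878173828125, 174.559814453125), (268.1842346191406, 370.57177734375), 89.90859985351562)
side cap 252 [ 0.5669156  -0.18181148  0.14958345] [ 0.56656403 -0.18291519  0.14968515]
153 [0.64140497 0.23322835 0.11003722] [0.6794687  0.2769514  0.13623952]
221 [0.63590185 0.11200433 0.08502563] [0.68997927 0.17235083 0.10682692]
tray ((579.6136474609375, 172.0700225830078), (345.8663024902344, 271.3688659667969), 1.5784183740615845)
```

```bash
cat >> h.py <<'E'
from scipy.spatial.transform import Rotation as Ro
C=np.array([.5438,-.1855,0]);A=.31
def RZ(a): return Ro.from_euler('z',a).as_matrix()
def rot2w(p,c=C,a=A): return RZ(a)@np.array(p)+c
N=RZ(A)@np.array([-.5,0,np.sqrt(.75)])
def tool(zdir,ydir):
    z=np.array(zdir,float);z/=np.linalg.norm(z);y=np.array(ydir,float);y-=y@z*z;y/=np.linalg.norm(y);return np.c_[np.cross(y,z),y,z]
RT=tool(-N,RZ(A)@[0,1,0])
def DOWN(yaw=0): return tool([0,0,-1],RZ(yaw)@[0,1,0])
def row(R,p,s=None,p0=None,R0=None):
    s=s or arm.read_state()
    R0=np.array(s['orientation']) if R0 is None else R0; p0=np.array(s['position']) if p0 is None else p0
    t=R0.T@(np.array(p)-p0)/.25; w=Ro.from_matrix(R0.T@R).as_rotvec(degrees=True)/180
    return np.round(np.r_[t,w],3).tolist()
E
python3 - <<'E'
from h import *
s=arm.read_state()
top=rot2w([.023,0,.154]);print('captop',top,'N',N)
pre=top+N*(.08-.029);print('pre TCP',pre)
print(row(DOWN(-.24),[.30,.45,.33]))
print(row(RT,pre))
E
```

```text
captop [ 0.56570367 -0.17848365  0.154     ] N [-0.47616678 -0.15252932  0.8660254 ]
pre TCP [ 0.54141917 -0.18626265  0.1981673 ]
[-0.734, -0.663, -0.369, -0.001, -0.0, -0.001]
[-2.281, -2.902, 0.163, -0.047, -0.163, -0.171]
```

>>> move_arm(commands=[[[-0.73,-0.66,-0.4,0,0,0,0.8],[-0.73,-0.66,-0.4,0,0,0,0.8],[-0.73,-0.66,-0.4,0,0,0,0.8],[-0.73,-0.66,-0.4,0,0,0,0.8],[-0.73,-0.66,-0.4,0,0,0,0.8],[-0.73,-0.66,-0.4,0,0,0,0.8]]])

```text
clock: 0.7
position: [0.3015, 0.449, 0.3411]
orientation: [[-0.97, 0.242, 0.003], [0.242, 0.97, 0.002], [-0.002, 0.002, -1.0]]
ft_force: [-0.7, 0.5, 0.2]
gripper_width: 0.799
```

Run:
```python
from h import *
print(row(DOWN(-.1),[.42,.22,.33]));print(row(DOWN(.1),[.46,.03,.33]))
```

```text
[-0.682, -0.774, 0.044, 0.001, 0.001, -0.046]
[-1.021, -1.473, 0.043, 0.001, 0.001, -0.11]
```

>>> move_arm(commands=[[[-0.68,-0.85,0,0,0,-0.05,0.8],[-0.68,-0.85,0,0,0,-0.05,0.8],[-0.68,-0.85,0,0,0,-0.05,0.8],[-0.68,-0.85,0,0,0,-0.05,0.8],[-0.68,-0.85,0,0,0,-0.05,0.8],[-0.68,-0.85,0,0,0,-0.05,0.8],[-0.68,-0.85,0,0,0,-0.05,0.8]]])

```text
clock: 1.4
position: [0.4142, 0.2023, 0.338]
orientation: [[-0.996, 0.089, -0.001], [0.089, 0.996, -0.001], [0.001, -0.001, -1.0]]
ft_force: [0.5, 0.6, -0.2]
gripper_width: 0.798
```

Run:
```python
from h import *
print(row(tool(-N+[0,0,-.9],RZ(.2)@[0,1,0]),[.47,-.02,.32]))
```

```text
[-0.301, -0.866, 0.072, -0.022, -0.086, -0.093]
```

>>> move_arm(commands=[[[-0.3,-0.87,0.07,-0.02,-0.085,-0.09,0.8],[-0.3,-0.87,0.07,-0.02,-0.085,-0.09,0.8],[-0.3,-0.87,0.07,-0.02,-0.085,-0.09,0.8],[-0.3,-0.87,0.07,-0.02,-0.085,-0.09,0.8],[-0.3,-0.87,0.07,-0.02,-0.085,-0.09,0.8],[-0.3,-0.87,0.07,-0.02,-0.085,-0.09,0.8]]])

```text
clock: 2.0
position: [0.4701, -0.0217, 0.3201]
orientation: [[-0.946, -0.196, 0.258], [-0.182, 0.98, 0.075], [-0.268, 0.024, -0.963]]
ft_force: [-0.1, 0.1, -0.4]
gripper_width: 0.801
```

Run:
```python
from h import *
top=rot2w([.023,0,.154])
print(row(RT,top+N*.10)); print(top+N*.1)
```

```text
[0.029, -0.72, 0.304, -0.007, -0.08, -0.036]
[ 0.51808699 -0.19373658  0.24060254]
```

>>> move_arm(commands=[[[0.03,-0.72,0.3,-0.007,-0.08,-0.036,0.8],[0.03,-0.72,0.3,-0.007,-0.08,-0.036,0.8],[0.03,-0.72,0.3,-0.007,-0.08,-0.036,0.8],[0.03,-0.72,0.3,-0.007,-0.08,-0.036,0.8],[0.03,-0.72,0.3,-0.007,-0.08,-0.036,0.8],[0.03,-0.72,0.3,-0.007,-0.08,-0.036,0.8]]])

```text
clock: 2.6
position: [0.5351, -0.1555, 0.256]
orientation: [[-0.86, -0.255, 0.443], [-0.235, 0.967, 0.102], [-0.454, -0.016, -0.891]]
ft_force: [0.7, -0.1, -0.5]
gripper_width: 0.799
```

Run:
```python
from h import *
from fit import fit
s=arm.read_state();print(s['position'],s['joint_pos'])
im,d=arm.camera('wrist');cv2.imwrite('pics/wrist1.png',im);np.save('w1.npy',d)
m=arm.camera_model('wrist');T=np.eye(4);T[:3,:3]=s['orientation'];T[:3,3]=s['position']
W=cloud(d,m,T@m['hand_eye'])
print(fit([W]))
P=W.reshape(-1,3);P=P[~np.isnan(P[:,0])]
# in bottle frame: relative to captop along RT axes
top=rot2w([.023,0,.154]);L=(P-top)@RT
k=(np.hypot(L[:,0],L[:,1])<.03)&(abs(L[:,2])<.006);print('captop local',k.sum(),L[k].min(0),L[k].max(0),np.median(L[k],0))
k=(np.hypot(L[:,0],L[:,1])<.035)&(abs(L[:,2]-.036)<.004);print('rim',k.sum(),L[k].min(0),L[k].max(0))
```

```text
[ 0.53514949 -0.15545641  0.25602305] [ -29.64274918  -11.67714225  121.5759293    23.01946015   51.8703158
 -146.09099739]
(np.int64(18231), array([ 5.44977329e-01, -1.82663950e-01,  3.14098233e-01,  2.66286958e-04]))
captop local 2455 [-0.01837965 -0.01750153 -0.00163804] [0.02138483 0.02207869 0.00594912] [0.00259227 0.00274777 0.0006388 ]
rim 1015 [-0.02700468 -0.02339294  0.03428746] [0.02673692 0.02914785 0.03992066]
```

View pics/wrist1.png

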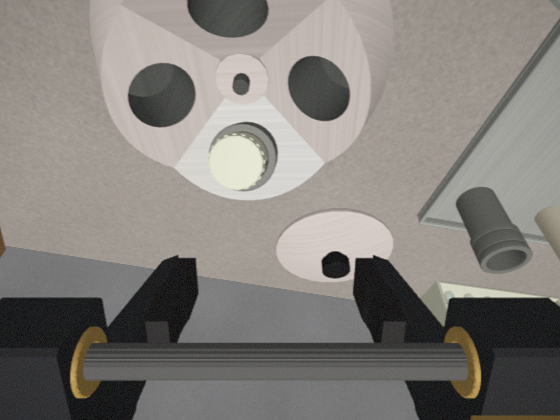

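The wrist view shows the cap at (238,162) inside the grey sleeve rim at (245,155), with the lid below at (335,245). This is the loaded bore on the far side. Joint 6 ran to its limit, so I'll use the half-turned grasp.

```bash
cat >> h.py <<'E'
RF=RT@np.diag([-1,-1,1])
E
python3 - <<'E'
from h import *
top=rot2w([.023,0,.154])
print(row(RF,top+N*.10))
R0=np.array(arm.read_state()['orientation'])
print(row(RF@Ro.from_euler('z',-20,degrees=True).as_matrix(),top+N*.10))
E
```

```text
[0.121, -0.128, 0.009, -0.026, 0.02, 0.988]
[0.121, -0.128, 0.009, -0.027, 0.013, 0.877]
```

>>> move_arm(commands=[[[0.12,-0.13,0,-0.026,0.02,0.98,0.8],[0.12,-0.13,0,-0.026,0.02,0.98,0.8],[0.12,-0.13,0,-0.026,0.02,0.98,0.8],[0.12,-0.13,0,-0.026,0.02,0.98,0.8],[0.12,-0.13,0,-0.026,0.02,0.98,0.8],[0.12,-0.13,0,-0.026,0.02,0.98,0.8],[0.12,-0.13,0,-0.026,0.02,0.98,0.8],[0.12,-0.13,0,-0.026,0.02,0.98,0.8],[0.12,-0.13,0,-0.026,0.02,0.98,0.8],[0.12,-0.13,0,-0.026,0.02,0.98,0.8],[0.12,-0.13,0,-0.026,0.02,0.98,0.8],[0.12,-0.13,0,-0.026,0.02,0.98,0.8],[0.12,-0.13,0,-0.026,0.02,0.98,0.8],[0.12,-0.13,0,-0.026,0.02,0.98,0.8],[0.12,-0.13,0,-0.026,0.02,0.98,0.8],[0.12,-0.13,0,-0.026,0.02,0.98,0.8],[0.12,-0.13,0,-0.026,0.02,0.98,0.8],[0.12,-0.13,0,-0.026,0.02,0.98,0.8],[0.12,-0.13,0,-0.026,0.02,0.98,0.8],[0.12,-0.13,0,-0.026,0.02,0.98,0.8]]])

```text
clock: 4.65
position: [0.517, -0.193, 0.2447]
orientation: [[0.79, 0.388, 0.475], [0.358, -0.921, 0.156], [0.498, 0.047, -0.866]]
ft_force: [-0.5, -0.2, 0.0]
gripper_width: 0.798
```

Run:
```python
from h import *
s=arm.read_state();print(s['position'],s['joint_pos'])
top=rot2w([.023,0,.154])
print(row(RF,top+N*.10))
```

```text
[ 0.51697781 -0.19297336  0.24473113] [-38.00631182 -10.33605129 122.6297463   30.84613544  54.12695168
  13.0707921 ]
[-0.006, 0.004, 0.016, -0.001, -0.0, 0.032]
```

>>> move_arm(commands=[[[0,0,0.0,0,0,0.032,0.8],[0,0,0.0,0,0,0.032,0.8],[0,0,0.0,0,0,0.032,0.8]]])

```text
clock: 4.95
position: [0.5169, -0.1937, 0.2446]
orientation: [[0.822, 0.313, 0.475], [0.272, -0.95, 0.155], [0.5, 0.001, -0.866]]
ft_force: [0.3, 0.9, 0.3]
gripper_width: 0.8
```

Run:
```python
from h import *
from fit import fit
s=arm.read_state();print(s['position'],s['joint_pos'])
im,d=arm.camera('wrist');cv2.imwrite('pics/wrist2.png',im);np.save('w2.npy',d)
m=arm.camera_model('wrist');T=np.eye(4);T[:3,:3]=s['orientation'];T[:3,3]=s['position']
W=cloud(d,m,T@m['hand_eye']);np.save('W2.npy',W)
print(fit([W]))
P=W.reshape(-1,3);P=P[~np.isnan(P[:,0])]
top=rot2w([.023,0,.154]);L=(P-top)@RF
k=(np.hypot(L[:,0],L[:,1])<.03)&(abs(L[:,2])<.006);print('captop local',k.sum(),L[k].min(0),L[k].max(0),np.median(L[k],0))
k=(np.hypot(L[:,0],L[:,1])<.035)&(abs(L[:,2]-.036)<.004);print('rim',k.sum(),L[k].min(0),L[k].max(0))
print(row(RF,top+N*.10))
```

```text
[ 0.51691939 -0.19373763  0.24461092] [-38.06099235 -10.3002861  122.60621451  30.81989809  54.11165724
  18.31032405]
(np.int64(13418), array([ 0.5457142 , -0.18331332,  0.31249263,  0.00066023]))
captop local 2166 [-0.02070872 -0.02133563 -0.0018726 ] [0.01842978 0.01771103 0.00596773] [ 0.00013351 -0.00150265  0.00054875]
rim 1055 [-0.01431594 -0.02855107  0.03203698] [0.02720759 0.02480339 0.03989078]
[-0.004, 0.0, 0.016, -0.001, 0.0, 0.002]
```

View pics/wrist2.png

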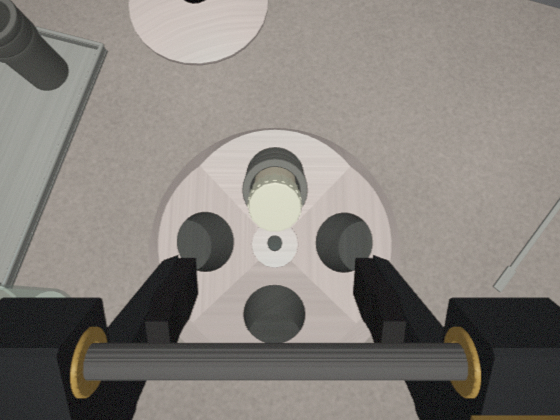

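The wrist view from the other side shows the cap at (275,205), centred between the fingers. The sleeve rim is at (275,180) and the stud at (275,243). I'll refine the rotor pose from the wrist fits and approach.

```bash
sed -i 's/^C=.*/C=np.array([.5453,-.1830,0]);A=.313/' h.py
python3 - <<'E'
from h import *
top=rot2w([.023,0,.154])
print(row(RF,top-N*.029))
E
```

```text
[0.004, -0.006, 0.536, -0.0, 0.0, 0.001]
```

>>> move_arm(commands=[[[0.004,-0.006,0.07,0,0,0,0.8],[0.004,-0.006,0.14,0,0,0,0.8],[0.004,-0.006,0.21,0,0,0,0.8],[0.004,-0.006,0.28,0,0,0,0.8],[0.004,-0.006,0.35,0,0,0,0.8],[0.004,-0.006,0.42,0,0,0,0.8],[0.004,-0.006,0.47,0,0,0,0.8],[0.004,-0.006,0.51,0,0,0,0.8],[0.004,-0.006,0.53,0,0,0,0.8],[0.004,-0.006,0.535,0,0,0,0.8],[0.004,-0.006,0.535,0,0,0,0.8]]])

```text
clock: 6.1
position: [0.5808, -0.1728, 0.1292]
orientation: [[0.824, 0.309, 0.475], [0.268, -0.951, 0.154], [0.5, 0.001, -0.866]]
ft_force: [0.0, 0.2, 0.3]
gripper_width: 0.802
```

Run:
```python
from h import *
top=rot2w([.023,0,.154])
print(row(RF,top-N*.029))
im,d=arm.camera('wrist');cv2.imwrite('pics/wrist3.png',im)
```

```text
[0.001, -0.005, 0.002, -0.0, 0.0, 0.001]
```

View pics/wrist3.png

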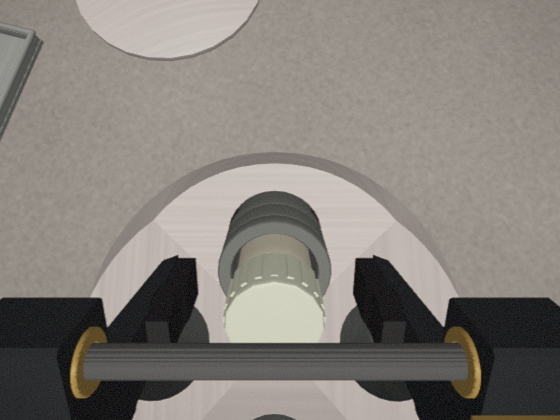

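The cap at (275,315) sits midway between the fingertips (195 and 357), just above the sleeve rim. Closing now.

>>> move_arm(commands=[[[0,0,0,0,0,0,0.3],[0,0,0,0,0,0,0.3],[0,0,0,0,0,0,0.3],[0,0,0,0,0,0,0.3],[0,0,0,0,0,0,0.3],[0,0,0,0,0,0,0.3]]], force=22)

```text
clock: 6.75
position: [0.5807, -0.1728, 0.1292]
orientation: [[0.824, 0.309, 0.475], [0.268, -0.951, 0.154], [0.5, 0.001, -0.866]]
ft_force: [-1.2, 0.1, 0.9]
gripper_width: 0.435
```

>>> move_arm(commands=[[[0,0,-0.01,0,0,0,0.3],[0,0,-0.025,0,0,0,0.3],[0,0,-0.04,0,0,0,0.3],[0,0,-0.06,0,0,0,0.3],[0,0,-0.08,0,0,0,0.3],[0,0,-0.1,0,0,0,0.3],[0,0,-0.12,0,0,0,0.3]]])

```text
clock: 7.45
position: [0.566, -0.1774, 0.1553]
orientation: [[0.824, 0.309, 0.475], [0.268, -0.951, 0.154], [0.499, 0.0, -0.866]]
ft_force: [0.3, -0.5, -1.9]
gripper_width: 0.431
```

Run:
```python
from h import *
im,d=arm.camera('wrist');cv2.imwrite('pics/wrist4.png',im)
im,d=arm.camera('side');cv2.imwrite('pics/side4.png',cv2.resize(im[180:330,220:400],None,fx=4,fy=4))
```

```text
(no output)
```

View pics/wrist4.png

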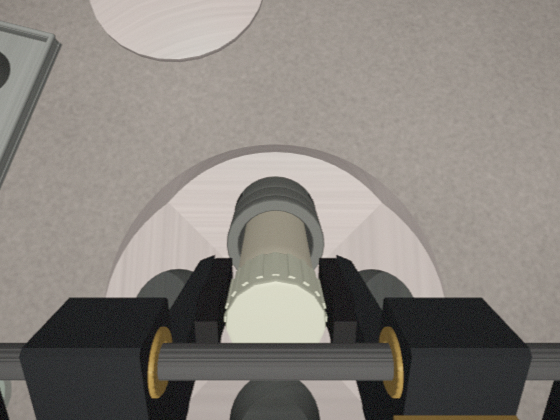

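View pics/side4.png

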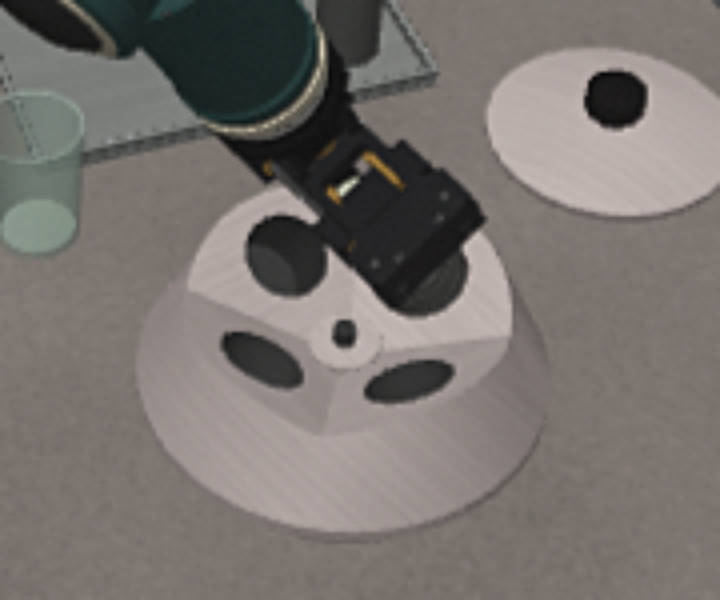

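In the wrist view, more of the cream body shows between the cap (277,310) and the rim (275,235). The sleeve is still in the bore, so I'll keep drawing.

>>> move_arm(commands=[[[0,0,-0.02,0,0,0,0.3],[0,0,-0.05,0,0,0,0.3],[0,0,-0.08,0,0,0,0.3],[0,0,-0.11,0,0,0,0.3],[0,0,-0.14,0,0,0,0.3],[0,0,-0.17,0,0,0,0.3],[0,0,-0.2,0,0,0,0.3],[0,0,-0.23,0,0,0,0.3],[0,0,-0.26,0,0,0,0.3],[0,0,-0.29,0,0,0,0.3],[0,0,-0.32,0,0,0,0.3],[0,0,-0.35,0,0,0,0.3],[0,0,-0.38,0,0,0,0.3]]])

```text
clock: 8.85
position: [0.5209, -0.1921, 0.2377]
orientation: [[0.824, 0.309, 0.475], [0.268, -0.951, 0.154], [0.499, 0.0, -0.866]]
ft_force: [0.5, 0.5, -0.7]
gripper_width: 0.433
```

Run:
```python
from h import *
s=arm.read_state();print(s['joint_pos'])
im,d=arm.camera('wrist');cv2.imwrite('pics/wrist5.png',im);np.save('w5.npy',d)
m=arm.camera_model('wrist');T=np.eye(4);T[:3,:3]=s['orientation'];T[:3,3]=s['position']
W=cloud(d,m,T@m['hand_eye']);P=W.reshape(-1,3);P=P[~np.isnan(P[:,0])]
L=(P-rot2w([.023,0,.154]))@RF
k=(np.hypot(L[:,0],L[:,1])<.035)&(L[:,2]<.045)&(L[:,2]>.025)
print('rim z',np.percentile(L[k,2],[1,5,20,50]),k.sum())
print(row(DOWN(.31)@np.diag([-1,-1,1]),s['position']+[0,0,.1]))
print(row(DOWN(0.31)@np.diag([-1,-1,1]),[.52,-.05,.30]))
```

```text
[-37.52371512  -9.68438757 122.84214878  30.98165407  53.07917424
  18.54416488]
rim z [0.03374115 0.03418983 0.03475427 0.03543417] 1167
[0.197, -0.001, -0.342, 0.0, -0.167, 0.001]
[0.271, -0.543, -0.126, 0.0, -0.167, 0.001]
```

View pics/wrist5.png

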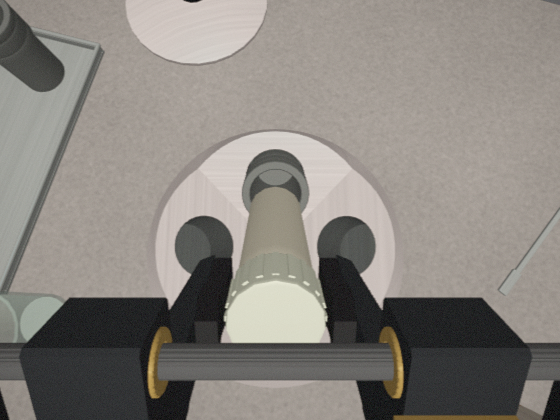

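The bottle is fully out; its bottom at (275,195) is clear of the sleeve, which stays seated in the bore at (275,180) with its rim height unchanged. Now I'll raise and upright it.

>>> move_arm(commands=[[[0.03,0,-0.05,0,0,0,0.3],[0.06,0,-0.1,0,-0.01,0,0.3],[0.09,0,-0.15,0,-0.03,0,0.3],[0.12,0,-0.2,0,-0.055,0,0.3],[0.15,0,-0.25,0,-0.08,0,0.3],[0.18,0,-0.3,0,-0.11,0,0.3],[0.2,0,-0.34,0,-0.14,0,0.3],[0.2,0,-0.34,0,-0.16,0,0.3],[0.2,0,-0.34,0,-0.167,0,0.3],[0.2,0,-0.34,0,-0.167,0,0.3]]])

```text
clock: 9.9
position: [0.5226, -0.1912, 0.3356]
orientation: [[0.951, 0.31, -0.002], [0.31, -0.951, -0.0], [-0.002, -0.0, -1.0]]
ft_force: [-0.3, 0.1, -0.9]
gripper_width: 0.435
```

Run:
```python
from h import *
D=lambda y:DOWN(y)@np.diag([-1,-1,1])
s=arm.read_state();print(s['joint_pos'])
print(row(D(.15),[.52,.02,.28]));print(row(D(0),[.445,.26,.25]))
Q=cloud(np.load("top0.npy"),arm.camera_model("top"))
# tray floor extents: pixels with floor z, print edges
im=cv2.imread("pics/top0.png");cv2.imwrite("pics/tray.png",cv2.resize(im[140:270,170:290],None,fx=4,fy=4,interpolation=cv2.INTER_CUBIC))
```

```text
[-2.26268774e+01 -3.17695973e-01  9.91082247e+01 -5.07205392e-02
  8.12999741e+01  4.93144713e+01]
[0.252, -0.806, 0.222, -0.0, 0.001, 0.053]
[0.265, -1.812, 0.343, -0.0, 0.001, 0.1]
```

View pics/tray.png

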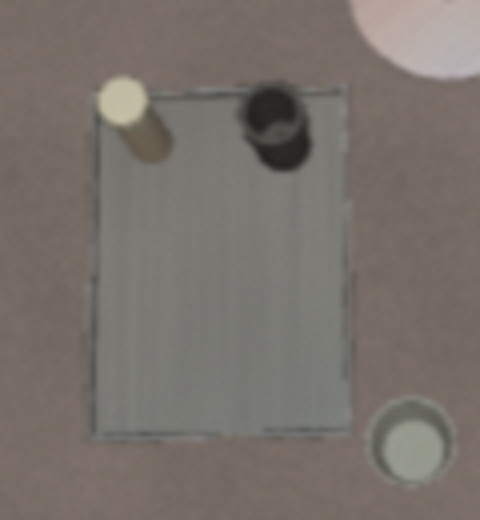

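Run:
```python
from h import *
m=arm.camera_model("top");T=np.linalg.inv(m["camera_from_world"]);Ki=np.linalg.inv(m["camera_matrix"])
for u,v in ((193.7,163.7),(257,163),(194,249),(257.5,248)):
    d=T[:3,:3]@Ki@[u,v,1];o=T[:3,3];t=(.017-o[2])/d[2];print(np.round(o+t*d,3))
```

```text
[0.7   0.306 0.017]
[0.707 0.087 0.017]
[0.407 0.285 0.017]
[0.415 0.075 0.017]
```

>>> move_arm(commands=[[[0.05,-0.15,0.05,0,0,0.01,0.3],[0.1,-0.3,0.1,0,0,0.02,0.3],[0.15,-0.45,0.15,0,0,0.03,0.3],[0.2,-0.6,0.2,0,0,0.04,0.3],[0.25,-0.75,0.22,0,0,0.05,0.3],[0.25,-0.9,0.22,0,0,0.06,0.3],[0.25,-0.98,0.22,0,0,0.07,0.3],[0.25,-0.98,0.22,0,0,0.08,0.3]]])

```text
clock: 10.7
position: [0.504, 0.0627, 0.2802]
orientation: [[0.998, 0.064, -0.002], [0.064, -0.998, 0.001], [-0.002, -0.001, -1.0]]
ft_force: [0.2, -1.4, -1.4]
gripper_width: 0.431
```

Run:
```python
from h import *
D=lambda y:DOWN(y)@np.diag([-1,-1,1])
s=arm.read_state();print(s['joint_pos'])
print(row(D(0),[.46,.255,.25]))
```

```text
[ 4.23398033e+00 -4.51641070e+00  1.08867738e+02  6.74764586e-02
  7.57596934e+01  9.05490861e+01]
[-0.126, -0.779, 0.122, -0.0, 0.001, 0.02]
```

>>> move_arm(commands=[[[-0.03,-0.15,0.03,0,0,0.005,0.3],[-0.06,-0.3,0.06,0,0,0.01,0.3],[-0.09,-0.45,0.1,0,0,0.02,0.3],[-0.13,-0.6,0.14,0,0,0.02,0.3],[-0.15,-0.69,0.2,0,0,0.02,0.3],[-0.16,-0.72,0.26,0,0,0.02,0.3],[-0.16,-0.72,0.32,0,0,0.02,0.3],[-0.16,-0.72,0.38,0,0,0.02,0.3],[-0.16,-0.72,0.43,0,0,0.02,0.3],[-0.16,-0.72,0.48,0,0,0.02,0.3],[-0.16,-0.72,0.52,0,0,0.02,0.3],[-0.16,-0.72,0.52,0,0,0.02,0.3]]])

```text
clock: 11.9
position: [0.4532, 0.2366, 0.1486]
orientation: [[1.0, -0.0, -0.005], [-0.001, -1.0, -0.002], [-0.005, 0.002, -1.0]]
ft_force: [-0.4, 0.1, 0.0]
gripper_width: 0.435
```

Run:
```python
from h import *
s=arm.read_state();print(s['joint_pos'],s['ft_force'])
im,d=arm.camera('wrist');cv2.imwrite('pics/wrist6.png',im)
im,d=arm.camera('side');cv2.imwrite('pics/side6.png',cv2.resize(im[100:280,180:360],None,fx=3.3,fy=3.3))
```

```text
[ 2.47851054e+01  1.93295213e+00  1.16938485e+02 -9.15782181e-03
  6.14218369e+01  1.14817896e+02] [-0.42290801  0.09331406  0.03222671]
```

View pics/wrist6.png

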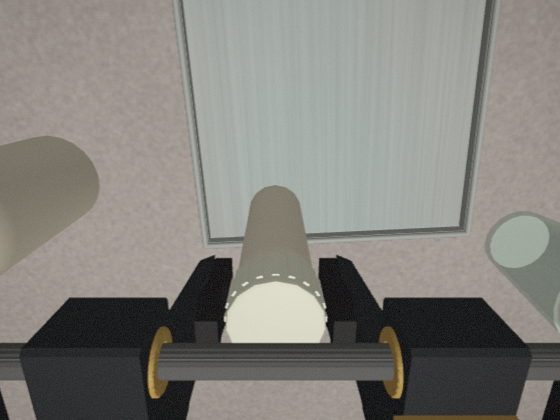

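View pics/side6.png

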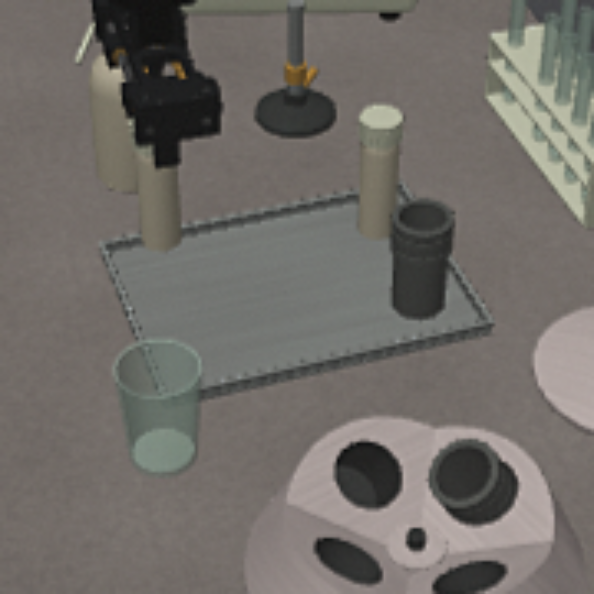

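Run:
```python
from h import *
for n in("top","side"):
    P=cloud(np.load(n+"0.npy"),arm.camera_model(n)).reshape(-1,3);P=P[~np.isnan(P[:,0])]
    k=(abs(P[:,0]-.48)<.12)&(abs(P[:,1]-.4)<.09)&(P[:,2]>.03)
    print(n,k.sum(),P[k].min(0),P[k].max(0))
    k&=(P[:,2]>.165); print(P[k].min(0),P[k].max(0))
s=arm.read_state();T=np.eye(4);T[:3,:3]=s['orientation'];T[:3,3]=s['position']
im,d=arm.camera('wrist');m=arm.camera_model('wrist');W=cloud(d,m,T@m['hand_eye']).reshape(-1,3)
W=W[~np.isnan(W[:,0])]
for z in np.arange(.05,.15,.01):
    k=(abs(W[:,2]-z)<.005)&(np.hypot(W[:,0]-.453,W[:,1]-.2366)<.04);print(round(z,3),k.sum(),np.round([W[k,0].max(),W[k,1].min(),W[k,1].max()],4) if k.sum() else '')
```

```text
top 590 [0.40806126 0.35784163 0.03013123] [0.49620713 0.44222533 0.1995871 ]
[0.40806126 0.35784163 0.16532153] [0.46986864 0.41666178 0.1995871 ]
side 898 [0.40715936 0.35501618 0.03015554] [0.49441302 0.43650879 0.19714657]
[0.40715936 0.35501618 0.16766712] [0.4620673  0.42131345 0.19714657]
0.05 15 [0.4702 0.2225 0.2552]
0.06 206 [0.4706 0.2213 0.2554]
0.07 231 [0.471  0.2215 0.2554]
0.08 256 [0.4707 0.2214 0.2554]
0.09 287 [0.4703 0.2213 0.2554]
0.1 338 [0.4701 0.2213 0.2554]
0.11 376 [0.4702 0.2213 0.2555]
0.12 447 [0.4703 0.2213 0.2555]
0.13 507 [0.47   0.2215 0.2555]
0.14 596 [0.47   0.2213 0.2555]
```

The bottle hangs vertically (body edges constant with height) over the tray's -x end, at (160,200) in the side crop. I'll shift slightly away from the wash bottle and lower.

>>> move_arm(commands=[[[0.015,0.03,0.03,0,0,0,0.3],[0.03,0.05,0.06,0,0,0,0.3],[0.03,0.05,0.09,0,0,0,0.3],[0.03,0.05,0.12,0,0,0,0.3],[0.03,0.05,0.14,0,0,0,0.3],[0.03,0.05,0.155,0,0,0,0.3],[0.03,0.05,0.165,0,0,0,0.3],[0.03,0.05,0.17,0,0,0,0.3],[0.03,0.05,0.17,0,0,0,0.3]]])

```text
clock: 12.95
position: [0.4616, 0.2252, 0.1081]
orientation: [[1.0, 0.001, -0.002], [0.001, -1.0, -0.001], [-0.002, 0.001, -1.0]]
ft_force: [0.0, 0.4, -1.3]
gripper_width: 0.438
```

Run:
```python
from h import *
s=arm.read_state();print(s['position'],s['ft_force'])
im,d=arm.camera('side');cv2.imwrite('pics/side7.png',cv2.resize(im[130:220,190:280],None,fx=6,fy=6,interpolation=cv2.INTER_CUBIC))
```

```text
[0.46156723 0.22516524 0.10806184] [ 0.03464778  0.37421219 -1.31817792]
```

View pics/side7.png

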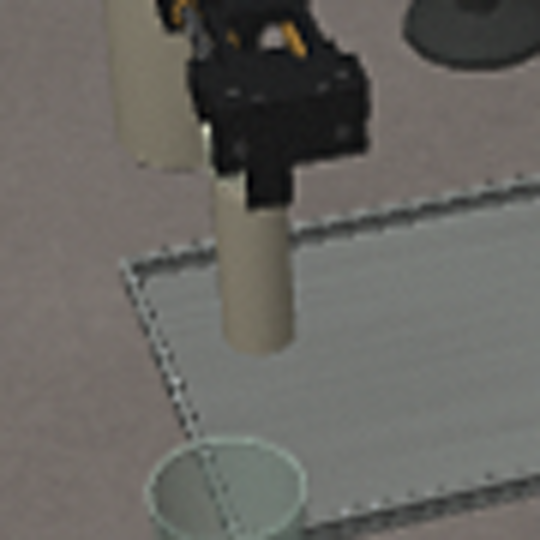

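The bottle stands over the tray floor, its bottom at (260,350) in the crop and about 5 mm up. I'll creep down.

>>> move_arm(commands=[[[0,0,0.003,0,0,0,0.3],[0,0,0.006,0,0,0,0.3],[0,0,0.009,0,0,0,0.3],[0,0,0.012,0,0,0,0.3],[0,0,0.014,0,0,0,0.3],[0,0,0.014,0,0,0,0.3]]])

```text
clock: 13.6
position: [0.4615, 0.225, 0.1045]
orientation: [[1.0, 0.0, -0.002], [0.0, -1.0, -0.001], [-0.002, 0.001, -1.0]]
ft_force: [0.1, 0.4, -1.0]
gripper_width: 0.437
```

>>> move_arm(commands=[[[0,0,0.002,0,0,0,0.3],[0,0,0.004,0,0,0,0.3],[0,0,0.004,0,0,0,0.3]]])

```text
clock: 13.9
position: [0.4615, 0.225, 0.1035]
orientation: [[1.0, 0.0, -0.002], [0.0, -1.0, -0.001], [-0.002, 0.001, -1.0]]
ft_force: [0.4, 0.1, -2.0]
gripper_width: 0.438
```

>>> move_arm(commands=[[[0,0,0.002,0,0,0,0.3],[0,0,0.003,0,0,0,0.3],[0,0,0.003,0,0,0,0.3]]])

```text
clock: 14.2
position: [0.462, 0.2251, 0.1032]
orientation: [[1.0, 0.0, -0.001], [0.0, -1.0, -0.001], [-0.001, 0.001, -1.0]]
ft_force: [-0.5, -0.6, 1.4]
gripper_width: 0.433
```

>>> move_arm(commands=[[[0,0,0.002,0,0,0,0.3],[0,0,0.002,0,0,0,0.3]]])

```text
clock: 14.4
position: [0.4624, 0.2252, 0.1031]
orientation: [[1.0, 0.0, 0.0], [0.0, -1.0, -0.001], [0.0, 0.001, -1.0]]
ft_force: [0.9, -0.7, 4.5]
gripper_width: 0.436
```

Contact is at about 4 N upward, so the bottle is standing. Releasing slowly.

>>> move_arm(commands=[[[0,0,0,0,0,0,0.46],[0,0,0,0,0,0,0.49],[0,0,0,0,0,0,0.54],[0,0,0,0,0,0,0.62],[0,0,0,0,0,0,0.62],[0,0,-0.02,0,0,0,0.62],[0,0,-0.07,0,0,0,0.62],[0,0,-0.15,0,0,0,0.62],[0,0,-0.25,0,0,0,0.62],[0,0,-0.35,0,0,0,0.65],[0,0,-0.45,0,0,0,0.7],[0,0,-0.55,0,0,0,0.8],[0,0,-0.6,0,0,0,0.8]]])

```text
clock: 15.7
position: [0.4631, 0.2258, 0.2563]
orientation: [[1.0, 0.0, 0.003], [0.0, -1.0, 0.001], [0.003, -0.001, -1.0]]
ft_force: [-0.1, 0.4, -0.4]
gripper_width: 0.799
```

Run:
```python
from h import *
s=arm.read_state();print(s['position'],s['ft_force'])
im,d=arm.camera('side');cv2.imwrite('pics/side8.png',cv2.resize(im[100:280,180:360],None,fx=3.3,fy=3.3))
D=lambda y:DOWN(y)@np.diag([-1,-1,1])
print(row(D(.15),[.52,.0,.30]))
```

```text
[0.46312286 0.22577428 0.25626794] [-0.11581561  0.39179726 -0.4193638 ]
[0.226, 0.904, -0.171, -0.001, -0.002, -0.048]
```

View pics/side8.png

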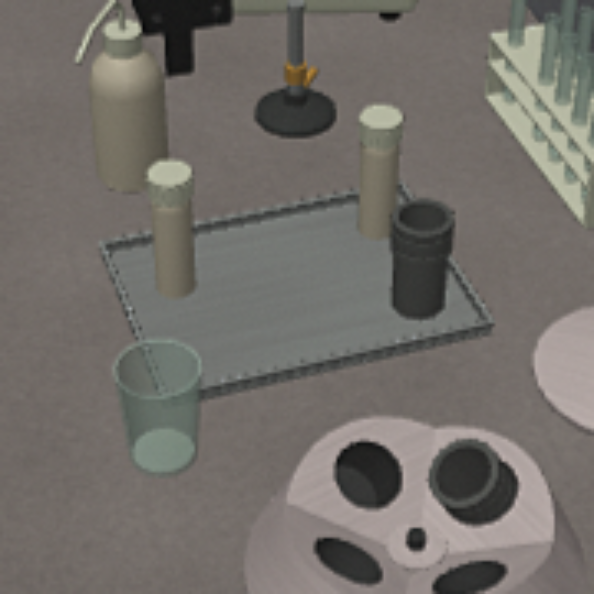

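The bottle stands upright on the tray, base at (175,293). The empty sleeve is still in the rotor bore at (465,470), and nothing else has moved. Next is the sleeve.

>>> move_arm(commands=[[[0.22,0.9,-0.17,0,0,-0.05,0.8],[0.22,0.9,-0.17,0,0,-0.05,0.8],[0.22,0.9,-0.17,0,0,-0.05,0.8],[0.22,0.9,-0.17,0,0,-0.05,0.8],[0.22,0.9,-0.17,0,0,-0.05,0.8],[0.22,0.9,-0.17,0,0,-0.05,0.8]]])

```text
clock: 16.35
position: [0.518, -0.0041, 0.2954]
orientation: [[0.988, 0.151, -0.0], [0.151, -0.988, -0.003], [-0.001, 0.003, -1.0]]
ft_force: [-0.1, -0.2, -0.3]
gripper_width: 0.799
```

Run:
```python
from h import *
rim=rot2w([.09,0,.038])+N*.098; print(rim)
print(row(RF,rim+N*.12))
```

```text
[ 0.58430798 -0.17037552  0.12287049]
[-0.075, 0.735, 0.277, 0.014, 0.167, -0.05]
```

>>> move_arm(commands=[[[-0.07,0.73,0.27,0.014,0.167,-0.05,0.8],[-0.07,0.73,0.27,0.014,0.167,-0.05,0.8],[-0.07,0.73,0.27,0.014,0.167,-0.05,0.8],[-0.07,0.73,0.27,0.014,0.167,-0.05,0.8],[-0.07,0.73,0.27,0.014,0.167,-0.05,0.8],[-0.07,0.73,0.27,0.014,0.167,-0.05,0.8]]])

```text
clock: 16.95
position: [0.5253, -0.1852, 0.2236]
orientation: [[0.826, 0.307, 0.473], [0.264, -0.952, 0.157], [0.498, -0.005, -0.867]]
ft_force: [0.6, 0.6, -0.1]
gripper_width: 0.802
```

Run:
```python
from h import *
rim=rot2w([.09,0,.038])+N*.098
s=arm.read_state()
print(row(RF,rim+N*.10,s), s['joint_velocities'])
print('full',row(RF,rim-N*.030,s))
im,d=arm.camera('wrist');cv2.imwrite('pics/wrist9.png',im)
m=arm.camera_model('wrist');T=np.eye(4);T[:3,:3]=s['orientation'];T[:3,3]=s['position']
P=cloud(d,m,T@m['hand_eye']).reshape(-1,3);P=P[~np.isnan(P[:,0])]
L=(P-rim)@RF
k=(np.hypot(L[:,0],L[:,1])<.032)&(abs(L[:,2])<.004);print(k.sum(),L[k].min(0),L[k].max(0),np.median(L[k],0))
c=L[k];A_=np.c_[2*c[:,:2],np.ones(len(c))];x=np.linalg.lstsq(A_,(c[:,:2]**2).sum(1),rcond=None)[0];print(x[:2],np.sqrt(x[2]+x[:2]@x[:2]))
```

```text
[0.009, 0.017, 0.07, -0.001, 0.001, -0.001] [ 4.48468564 -1.09006363 -2.11209139 -2.66708185  3.47197626  8.69988793]
full [0.01, 0.019, 0.59, -0.001, 0.001, -0.001]
1857 [-0.02854604 -0.0259034  -0.00319658] [0.02554345 0.02721639 0.00399023] [-0.00029241  0.00059265 -0.00043124]
[-0.00082886  0.00050632] 0.023539972049047245
```

View pics/wrist9.png

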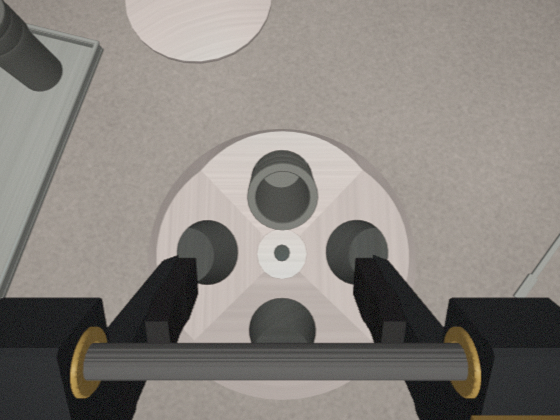

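The sleeve's open mouth is at (282,195), round and empty, centred within 1 mm of my estimate.

>>> move_arm(commands=[[[0,0,0.06,0,0,0,0.8],[0,0,0.12,0,0,0,0.8],[0,0,0.18,0,0,0,0.8],[0,0,0.24,0,0,0,0.8],[0,0,0.28,0,0,0,0.8],[0,0,0.3,0,0,0,0.8],[0,0,0.3,0,0,0,0.8],[0,0,0.3,0,0,0,0.8]]])

```text
clock: 17.8
position: [0.564, -0.1708, 0.163]
orientation: [[0.822, 0.314, 0.475], [0.271, -0.95, 0.158], [0.501, -0.001, -0.866]]
ft_force: [-0.9, -0.2, -0.4]
gripper_width: 0.8
```

Run:
```python
from h import *
rim=rot2w([.09,0,.038])+N*.098+RF@[-.0008,.0005,0]
print(row(RF,rim-N*.030))
```

```text
[-0.016, 0.026, 0.298, -0.001, -0.0, 0.001]
```

>>> move_arm(commands=[[[-0.008,0.013,0,0,0,0,0.8],[-0.016,0.026,0.03,0,0,0,0.8],[-0.016,0.026,0.07,0,0,0,0.8],[-0.016,0.026,0.11,0,0,0,0.8],[-0.016,0.026,0.15,0,0,0,0.8],[-0.016,0.026,0.19,0,0,0,0.8],[-0.016,0.026,0.23,0,0,0,0.8],[-0.016,0.026,0.26,0,0,0,0.8],[-0.016,0.026,0.28,0,0,0,0.8],[-0.016,0.026,0.29,0,0,0,0.8],[-0.016,0.026,0.295,0,0,0,0.8],[-0.016,0.026,0.295,0,0,0,0.8]]])

```text
clock: 19.0
position: [0.5977, -0.1667, 0.0969]
orientation: [[0.822, 0.313, 0.475], [0.271, -0.95, 0.158], [0.501, -0.001, -0.866]]
ft_force: [0.4, -0.1, 0.0]
gripper_width: 0.797
```

Run:
```python
from h import *
rim=rot2w([.09,0,.038])+N*.098+RF@[-.0008,.0005,0]
print(row(RF,rim-N*.030))
im,d=arm.camera('wrist');cv2.imwrite('pics/wrist10.png',im)
```

```text
[0.001, -0.0, 0.002, -0.001, -0.0, 0.001]
```

View pics/wrist10.png

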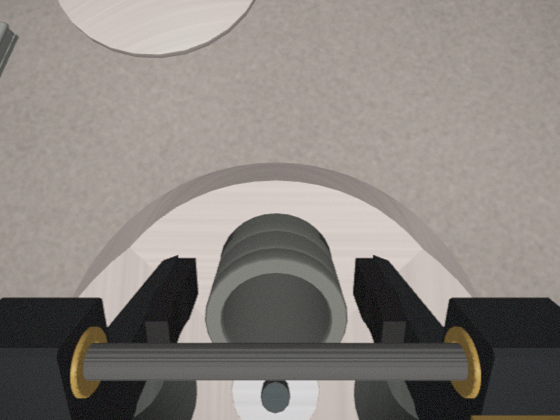

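The sleeve collar at (276,310) is centred between the fingers, with the tips clear of the land. Closing.

>>> move_arm(commands=[[[0,0,0,0,0,0,0.7],[0,0,0,0,0,0,0.62],[0,0,0,0,0,0,0.5],[0,0,0,0,0,0,0.5],[0,0,0,0,0,0,0.5],[0,0,0,0,0,0,0.5]]], force=25)

```text
clock: 19.65
position: [0.5978, -0.1668, 0.0972]
orientation: [[0.822, 0.313, 0.476], [0.271, -0.95, 0.157], [0.501, -0.001, -0.865]]
ft_force: [-1.2, -0.5, 3.7]
gripper_width: 0.612
```

>>> move_arm(commands=[[[0,0,-0.01,0,0,0,0.5],[0,0,-0.025,0,0,0,0.5],[0,0,-0.04,0,0,0,0.5],[0,0,-0.06,0,0,0,0.5],[0,0,-0.08,0,0,0,0.5],[0,0,-0.11,0,0,0,0.5],[0,0,-0.14,0,0,0,0.5],[0,0,-0.17,0,0,0,0.5],[0,0,-0.2,0,0,0,0.5],[0,0,-0.23,0,0,0,0.5],[0,0,-0.26,0,0,0,0.5],[0,0,-0.29,0,0,0,0.5],[0,0,-0.32,0,0,0,0.5],[0,0,-0.36,0,0,0,0.5],[0,0,-0.4,0,0,0,0.5]]])

```text
clock: 21.15
position: [0.5496, -0.1824, 0.184]
orientation: [[0.822, 0.313, 0.475], [0.271, -0.95, 0.158], [0.5, -0.001, -0.866]]
ft_force: [0.5, -0.1, -2.0]
gripper_width: 0.613
```

Run:
```python
from h import *
im,d=arm.camera('wrist');cv2.imwrite('pics/wrist11.png',im)
im,d=arm.camera('side');cv2.imwrite('pics/side11.png',cv2.resize(im[180:330,220:400],None,fx=4,fy=4))
D=lambda y:DOWN(y)@np.diag([-1,-1,1])
s=arm.read_state();print(s['ft_force'])
print(row(D(.31),s['position']+[0,0,.1]))
```

```text
[ 1.12562759 -0.44042669 -2.19533713]
[0.201, 0.0, -0.346, -0.0, -0.167, 0.003]
```

View pics/wrist11.png

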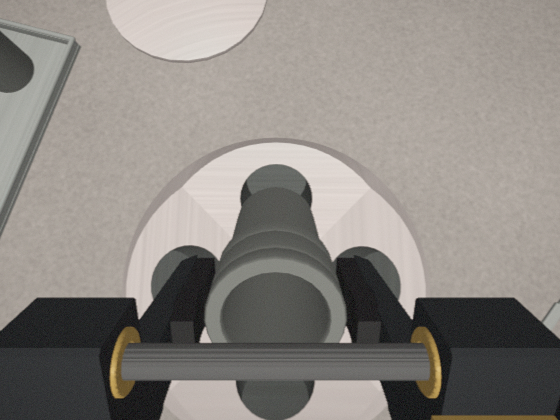

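View pics/side11.png

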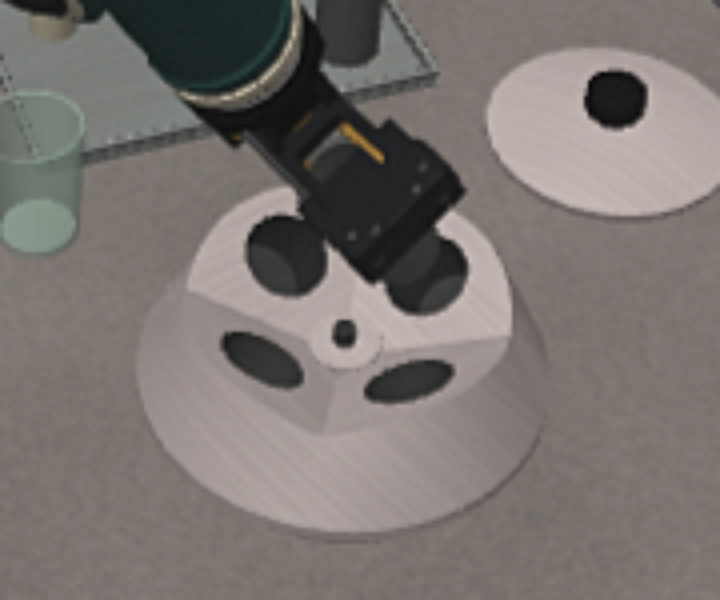

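The sleeve is out of the bore; its end at (277,190) is above the empty mouth. Raising and uprighting it.

>>> move_arm(commands=[[[0.03,0,-0.05,0,0,0,0.5],[0.06,0,-0.1,0,-0.01,0,0.5],[0.1,0,-0.17,0,-0.02,0,0.5],[0.14,0,-0.24,0,-0.04,0,0.5],[0.18,0,-0.31,0,-0.06,0,0.5],[0.22,0,-0.38,0,-0.09,0,0.5],[0.25,0,-0.43,0,-0.12,0,0.5],[0.25,0,-0.43,0,-0.15,0,0.5],[0.25,0,-0.43,0,-0.167,0,0.5],[0.25,0,-0.43,0,-0.167,0,0.5]]])

```text
clock: 22.25
position: [0.552, -0.1816, 0.3081]
orientation: [[0.949, 0.315, -0.001], [0.315, -0.949, 0.001], [-0.0, -0.001, -1.0]]
ft_force: [0.1, 0.3, -1.8]
gripper_width: 0.617
```

Run:
```python
from h import *
D=lambda y:DOWN(y)@np.diag([-1,-1,1])
print(row(D(.15),[.54,.02,.26]))
```

```text
[0.208, -0.78, 0.193, -0.0, 0.0, 0.054]
```

>>> move_arm(commands=[[[0.05,-0.15,0.03,0,0,0.01,0.5],[0.1,-0.3,0.06,0,0,0.02,0.5],[0.15,-0.45,0.1,0,0,0.03,0.5],[0.18,-0.6,0.15,0,0,0.04,0.5],[0.21,-0.72,0.18,0,0,0.05,0.5],[0.21,-0.78,0.19,0,0,0.055,0.5],[0.21,-0.78,0.19,0,0,0.055,0.5]]])

```text
clock: 22.95
position: [0.5378, 0.0209, 0.2599]
orientation: [[0.989, 0.147, -0.002], [0.147, -0.989, 0.002], [-0.001, -0.003, -1.0]]
ft_force: [0.2, -0.1, -1.6]
gripper_width: 0.613
```

Run:
```python
from h import *
D=lambda y:DOWN(y)@np.diag([-1,-1,1])
print(row(D(0),[.538,.135,.13]))
```

```text
[0.069, -0.45, 0.521, -0.001, 0.0, 0.047]
```

>>> move_arm(commands=[[[0.02,-0.12,0.05,0,0,0.01,0.5],[0.035,-0.24,0.12,0,0,0.02,0.5],[0.045,-0.35,0.2,0,0,0.035,0.5],[0.045,-0.42,0.28,0,0,0.047,0.5],[0.045,-0.45,0.36,0,0,0.047,0.5],[0.045,-0.45,0.43,0,0,0.047,0.5],[0.045,-0.45,0.48,0,0,0.047,0.5],[0.045,-0.45,0.52,0,0,0.047,0.5],[0.045,-0.45,0.52,0,0,0.047,0.5],[0.045,-0.45,0.52,0,0,0.047,0.5]]])

```text
clock: 23.95
position: [0.5343, 0.1319, 0.1311]
orientation: [[1.0, -0.003, -0.0], [-0.003, -1.0, 0.001], [-0.0, -0.001, -1.0]]
ft_force: [0.4, 0.2, -1.8]
gripper_width: 0.615
```

Run:
```python
from h import *
s=arm.read_state();print(s['position'],s['ft_force'])
im,d=arm.camera('side');cv2.imwrite('pics/side12.png',cv2.resize(im[100:280,180:360],None,fx=3.3,fy=3.3))
T=np.eye(4);T[:3,:3]=s['orientation'];T[:3,3]=s['position']
im,d=arm.camera('wrist');cv2.imwrite('pics/wrist12.png',im);m=arm.camera_model('wrist');W=cloud(d,m,T@m['hand_eye']).reshape(-1,3)
W=W[~np.isnan(W[:,0])]
p=s['position']
for z in np.arange(p[2]-.09,p[2]+.03,.01):
    k=(abs(W[:,2]-z)<.005)&(np.hypot(W[:,0]-p[0],W[:,1]-p[1])<.032);print(round(z,3),k.sum(),np.round([W[k,0].max(),W[k,1].min(),W[k,1].max()],4) if k.sum() else '')
k=(np.hypot(W[:,0]-p[0],W[:,1]-p[1])<.03); print('top',np.percentile(W[k,2],99))
print('down to TCP .072:',row(DOWN(0)@np.diag([-1,-1,1]),[p[0],p[1],.072]))
```

```text
[0.53433424 0.13187116 0.13105268] [ 0.38643004  0.19141588 -1.78642186]
0.041 0 
0.051 0 
0.061 17 [0.5584 0.1135 0.1526]
0.071 339 [0.5588 0.1095 0.156 ]
0.081 388 [0.5587 0.1097 0.1557]
0.091 538 [0.5585 0.1092 0.1558]
0.101 909 [0.5585 0.1095 0.1558]
0.111 1240 [0.5584 0.1108 0.155 ]
0.121 1078 [0.558  0.1144 0.1512]
0.131 2179 [0.561  0.1016 0.1622]
0.141 2663 [0.5609 0.1016 0.1623]
0.151 3122 [0.5608 0.1015 0.1624]
top 0.21440362875894217
down to TCP .072: [-0.002, 0.002, 0.239, -0.0, -0.0, -0.001]
```

View pics/side12.png

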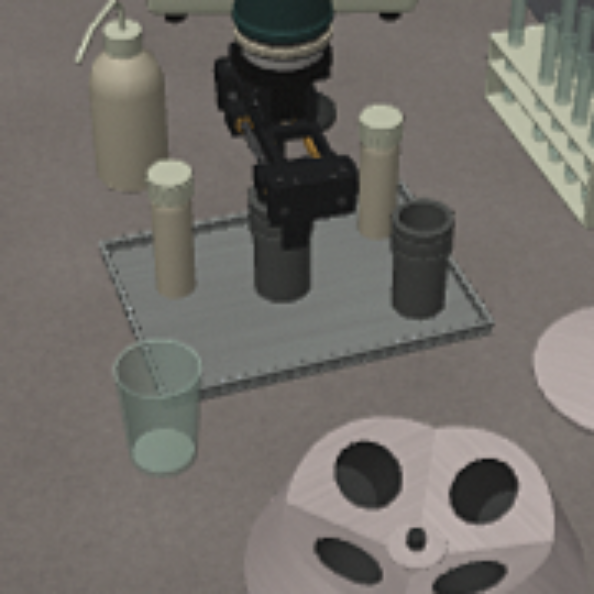

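View pics/wrist12.png

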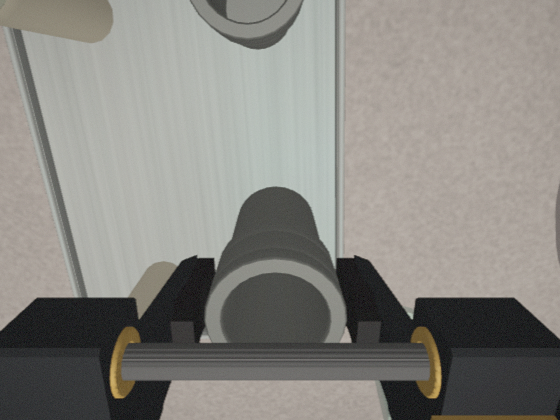

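The sleeve hangs vertically over the free part of the tray, at (280,270) in the side crop, and the rotor bore is empty. The bottle at (172,230) is clear. Lowering.

>>> move_arm(commands=[[[0,0,0.03,0,0,0,0.5],[0,0,0.06,0,0,0,0.5],[0,0,0.1,0,0,0,0.5],[0,0,0.14,0,0,0,0.5],[0,0,0.17,0,0,0,0.5],[0,0,0.195,0,0,0,0.5],[0,0,0.208,0,0,0,0.5],[0,0,0.215,0,0,0,0.5],[0,0,0.218,0,0,0,0.5],[0,0,0.221,0,0,0,0.5],[0,0,0.221,0,0,0,0.5]]])

```text
clock: 25.15
position: [0.534, 0.1324, 0.0756]
orientation: [[1.0, -0.002, -0.0], [-0.002, -1.0, 0.001], [-0.0, -0.001, -1.0]]
ft_force: [0.4, 0.9, -1.8]
gripper_width: 0.611
```

>>> move_arm(commands=[[[0,0,0.002,0,0,0,0.5],[0,0,0.004,0,0,0,0.5],[0,0,0.006,0,0,0,0.5],[0,0,0.008,0,0,0,0.5],[0,0,0.008,0,0,0,0.5]]])

```text
clock: 25.65
position: [0.5337, 0.1324, 0.0732]
orientation: [[1.0, -0.002, -0.001], [-0.002, -1.0, 0.001], [-0.001, -0.001, -1.0]]
ft_force: [-0.2, -0.2, -2.2]
gripper_width: 0.611
```

>>> move_arm(commands=[[[0,0,0.002,0,0,0,0.5],[0,0,0.003,0,0,0,0.5],[0,0,0.003,0,0,0,0.5]]])

```text
clock: 25.95
position: [0.5339, 0.1324, 0.0726]
orientation: [[1.0, -0.002, -0.001], [-0.002, -1.0, 0.001], [-0.001, -0.001, -1.0]]
ft_force: [0.6, -0.1, -1.0]
gripper_width: 0.615
```

>>> move_arm(commands=[[[0,0,0.002,0,0,0,0.5],[0,0,0.002,0,0,0,0.5]]])

```text
clock: 26.15
position: [0.5342, 0.1324, 0.0725]
orientation: [[1.0, -0.002, 0.0], [-0.002, -1.0, 0.001], [0.0, -0.001, -1.0]]
ft_force: [1.0, -0.7, 1.3]
gripper_width: 0.609
```

>>> move_arm(commands=[[[0,0,0.002,0,0,0,0.5],[0,0,0.002,0,0,0,0.5]]])

```text
clock: 26.35
position: [0.5346, 0.1324, 0.0724]
orientation: [[1.0, -0.002, 0.001], [-0.002, -1.0, 0.001], [0.001, -0.001, -1.0]]
ft_force: [0.8, -0.4, 3.9]
gripper_width: 0.61
```

Contact again at about 4 N upward. Releasing slowly and lifting away.

>>> move_arm(commands=[[[0,0,0,0,0,0,0.63],[0,0,0,0,0,0,0.66],[0,0,0,0,0,0,0.7],[0,0,0,0,0,0,0.77],[0,0,0,0,0,0,0.77],[0,0,-0.02,0,0,0,0.77],[0,0,-0.06,0,0,0,0.77],[0,0,-0.13,0,0,0,0.77],[0,0,-0.22,0,0,0,0.77],[0,0,-0.32,0,0,0,0.77],[0,0,-0.42,0,0,0,0.77],[0,0,-0.52,0,0,0,0.77],[0,0,-0.62,0,0,0,0.77],[0,0,-0.72,0,0,0,0.77],[0,0,-0.8,0,0,0,0.77],[0,0,-0.8,0,0,0,0.77]]])

```text
clock: 27.95
position: [0.5361, 0.1326, 0.2764]
orientation: [[1.0, -0.002, 0.007], [-0.002, -1.0, 0.003], [0.007, -0.003, -1.0]]
ft_force: [0.0, 0.3, 0.5]
gripper_width: 0.77
```

Run:
```python
from h import *
s=arm.read_state();print(s['clock'],s['position'],s['ft_force'])
im,d=arm.camera('side');cv2.imwrite('pics/side13.png',im)
im,d2=arm.camera('wrist');cv2.imwrite('pics/wrist13.png',im)
S=cloud(d,arm.camera_model('side'))
P=S.reshape(-1,3);P=P[~np.isnan(P[:,0])]
for nm,c,lo in(('bottle',(.462,.225),.11),('sleeve',(.534,.132),.08),('sp_b',(.66,.25),.11),('sp_s',(.663,.141),.085)):
    k=(np.hypot(P[:,0]-c[0],P[:,1]-c[1])<.035)&(P[:,2]>lo)&(P[:,2]<.16);print(nm,k.sum(),P[k].min(0),P[k].max(0))
```

```text
27.95 [0.53608222 0.13263261 0.27641489] [0.03146261 0.2734754  0.51979227]
bottle 167 [0.43987507 0.2016718  0.11026982] [0.47818535 0.24238061 0.13503442]
sleeve 269 [0.50636235 0.10132209 0.0801455 ] [0.55918639 0.16105509 0.1053405 ]
sp_b 149 [0.64019589 0.23308529 0.11031124] [0.67962501 0.27986908 0.13697388]
sp_s 221 [0.63500336 0.1132207  0.08506676] [0.68939003 0.1721294  0.10714238]
```

View pics/side13.png

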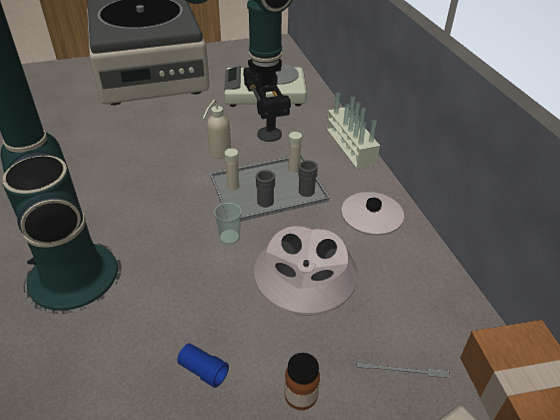

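View pics/wrist13.png

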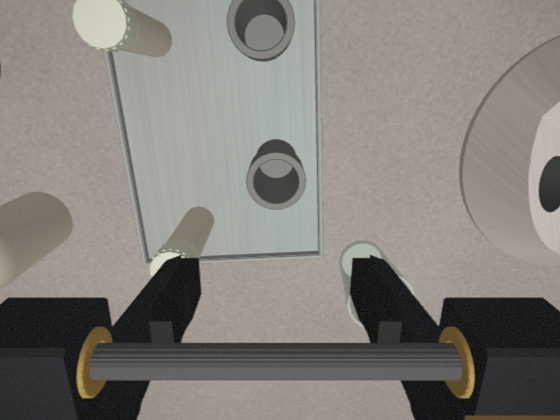

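The side view shows the bottle (232,170) and sleeve (265,188) upright on the tray. The rotor is empty, and the spares, beaker, lid, jar and the rest are where they were. The gripper is clear, 0.28 m up, so I'm handing in.

```bash
python3 -c "
from workcell import arm
print(arm.close_job())"
```

```text
the job is handed in; nothing more can be done
None
```

I unloaded the rotor place in the order asked and handed the job in at about 28 s of the 58 s allowed.

- **Bottle:** I gripped the cap and drew the bottle straight out along the bore while the sleeve stayed seated; its rim height did not change. It now stands upright on the tray at about (0.46, 0.225), set down at about 4 N contact.
- **Sleeve:** I then lifted the empty sleeve out by its collar and stood it upright on the tray at about (0.535, 0.13), also at about 4 N.

**Last checks:** The depth images put both tops at the heights expected for standing on the tray floor. The spare bottle and spare sleeve measured where they were at the start to within a few millimetres. In the final side view the rotor is empty, the other things look unmoved, and the gripper is open and well clear above.

**What went wrong or disagreed:**
- Joint 6 ran to its limit on the first approach, before anything was touched. I used the half-turned grasp instead.
- The fixed and wrist cameras disagreed by about 2–3 mm on the rotor position. I used the wrist measurements.

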